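# Sweep the cut caramels into the tray

## Task

Sweep the six cut caramels off the chopping block into the empty steel tray that stands against its edge, pushing them along the block with your fingertips; do not pick any of them up. Leave the uncut strip, the knife and the other things on the block where they are.

Things in the scene. Friction and masses are not known exactly. Their poses are not given: they have to be found in the camera images.
- block: round wooden chopping block, a slice of trunk 380 mm across and 80 mm thick, fixed, flat on the table; origin at the centre of its underside (table height), z up. Its own y axis runs along the line between the two trays: one tray stands against its +y edge and the other against its -y edge, which is which differs from run to run. The three rows of caramels run along this axis too
- tray: the EMPTY shallow steel tray, fixed on the table with the middle of one long side close against the edge of the block (gap under 7 mm): 180 mm (its x, along the block's edge) by 150 mm (its y, away from the block) by 40 mm high, walls 3 mm, floor 3 mm thick, so its rim is 40 mm below the block's top; origin at the centre of its underside, axes parallel to the block's
- full_tray: the other steel tray, of the same size and on the opposite side of the block, filled with uncut caramel strips (top layer 35 mm above the table); fixed, origin at the centre of its underside
- caramel1_mid (a point): centre (half-way up, 8 mm above the block's top) of a cut caramel, a brown square piece 26 x 26 x 16 mm of about 15 g, loose on the block, sides roughly along the block's axes; one of two, about 50 mm apart, in the row on the -x side of the block's middle line (three parallel rows, 44 mm apart)
- caramel2_mid (a point): centre (half-way up, 8 mm above the block's top) of a cut caramel, a brown square piece 26 x 26 x 16 mm of about 15 g, loose on the block, sides roughly along the block's axes; one of two, about 50 mm apart, in the row on the -x side of the block's middle line (three parallel rows, 44 mm apart)
- caramel3_mid (a point): centre (half-way up, 8 mm above the block's top) of a cut caramel, a brown square piece 26 x 26 x 16 mm of about 15 g, loose on the block, sides roughly along the block's axes; one of two, about 50 mm apart, in the row along the block's middle line (three parallel rows, 44 mm apart)
- caramel4_mid (a point): centre (half-way up, 8 mm above the block's top) of a cut caramel, a brown square piece 26 x 26 x 16 mm of about 15 g, loose on the block, sides roughly along the block's axes; one of two, about 50 mm apart, in the row along the block's middle line (three parallel rows, 44 mm apart)
- caramel5_mid (a point): centre (half-way up, 8 mm above the block's top) of a cut caramel, a brown square piece 26 x 26 x 16 mm of about 15 g, loose on the block, sides roughly along the block's axes; one of two, about 50 mm apart, in the row on the +x side of the block's middle line (three parallel rows, 44 mm apart)
- caramel6_mid (a point): centre (half-way up, 8 mm above the block's top) of a cut caramel, a brown square piece 26 x 26 x 16 mm of about 15 g, loose on the block, sides roughly along the block's axes; one of two, about 50 mm apart, in the row on the +x side of the block's middle line (three parallel rows, 44 mm apart)
- strip: caramel strip not yet cut, 150 x 28 x 16 mm, loose, lying on the block alongside the rows, parallel to them, its middle line about 108 mm to one side of the block's middle (150 mm along its y axis; origin at the centre of its underside); stays
- knife: long knife lying flat on the block on the other side of the rows, parallel to them, about 108 mm from the block's middle: steel blade 40 mm wide, 3 mm thick, 270 mm long, dark wooden handle 24 mm thick along its +y that sticks out over the block's edge, ending 296 mm from the origin; origin under the middle of the blade; stays
- cutter: round steel pastry cutter, a ring 40 mm across and 28 mm high standing on the block near its rim; origin at the centre of its underside; stays
- stamp: small wooden stamp, 34 mm across and 46 mm high with a knob, standing on the block near its rim, opposite the cutter; origin at the centre of its underside; stays
Things that resemble listed ones, but are neither listed nor needed, are in the scene too. Leave any turquoise look-alike of the part that bears caramel1_mid alone. What is shaped like the part that bears caramel3_mid but white is not meant.

How it is judged (in metres and radians):
At the end, for the whole second after the job is handed in: All six caramels lie in the empty tray (centres between its walls and less than 60 mm above the table), and the uncut strip, knife, cutter and stamp are within 20 mm of where they started (x of caramel1_mid in the frame of tray between -0.086 and 0.086 m and y of caramel1_mid in the frame of tray between -0.071 and 0.071 m and height (world z) of each of caramel1_mid, caramel2_mid, caramel3_mid, caramel4_mid, caramel5_mid, caramel6_mid below 0.06 m and x of caramel2_mid in the frame of tray between -0.086 and 0.086 m and y of caramel2_mid in the frame of tray between -0.071 and 0.071 m and x of caramel3_mid in the frame of tray between -0.086 and 0.086 m and y of caramel3_mid in the frame of tray between -0.071 and 0.071 m and x of caramel4_mid in the frame of tray between -0.086 and 0.086 m and y of caramel4_mid in the frame of tray between -0.071 and 0.071 m and x of caramel5_mid in the frame of tray between -0.086 and 0.086 m and y of caramel5_mid in the frame of tray between -0.071 and 0.071 m and x of caramel6_mid in the frame of tray between -0.086 and 0.086 m and y of caramel6_mid in the frame of tray between -0.071 and 0.071 m and distance of each of strip, knife, cutter, stamp from where it was at the start of the episode below 0.02 m); the robot touches nothing.
It fails at once if a caramel is lifted: it rises more than 15 mm off the block (height (world z) of any of caramel1_mid, caramel2_mid, caramel3_mid, caramel4_mid, caramel5_mid, caramel6_mid above 0.103 m).
It fails at once if a caramel is carried: it is more than 50 mm out beyond the block's edge and still up at the height of the block's top ((horizontal distance between caramel1_mid and block above 0.24 m and height (world z) of caramel1_mid above 0.08 m) or (horizontal distance between caramel2_mid and block above 0.24 m and height (world z) of caramel2_mid above 0.08 m) or (horizontal distance between caramel3_mid and block above 0.24 m and height (world z) of caramel3_mid above 0.08 m) or (horizontal distance between caramel4_mid and block above 0.24 m and height (world z) of caramel4_mid above 0.08 m) or (horizontal distance between caramel5_mid and block above 0.24 m and height (world z) of caramel5_mid above 0.08 m) or (horizontal distance between caramel6_mid and block above 0.24 m and height (world z) of caramel6_mid above 0.08 m)).
It fails at once if the uncut strip, the knife, the round cutter or the stamp is moved by more than 20 mm (distance of any of strip, knife, cutter, stamp from where it was at the start of the episode above 0.02 m).
It also fails if it takes over 51 s, if anything falls off the work surface, if the arm or the gripper's body presses on something with over 40 N, if the wrist force passes 120 N, or if a joint passes its speed limit or range.

## Robot

A 7-joint arm with a two-finger parallel gripper is mounted at the origin on the work surface. World frame = base frame: x ahead of the robot, y to its left, z up, the work surface at z = 0. Lengths are in mm, angles in rad, forces in N, time in s.
With the tool pointing down it reaches from about 400 to 850 mm from the base axis. Payload 4.5 kg.
Tool frame: the origin (TCP) lies at the very end of the fingers, on their centre line; the grasp point (between the pads) lies 19 mm behind it; z points along the fingers, x is the direction in which the jaws open and shut, and the axes are right-handed (so a half turn about z gives the same grasp; the last joint's range is limited). The gripper opens to 88 mm and grips with 3 to 60 N. Pads are 18 mm wide; open, the fingers measure 123 mm over their backs; the gripper's body (75 mm by 187 mm) begins 45 mm behind the grasp point.
Start: joints at [-1.102, 0.689, -0.195, 1.565, 0.157, 0.902, -0.215], TCP at [263.252, 566.879, 238.743] pointing down, gripper open.
Joint ranges: [-3.01, 3.01], [-0.46, 2.08], [-1.47, 1.51], [0.13, 2.56], [-1, 4.14], [0.04, 2.09], [-2.66, 2.66]. Speed limits (rad/s): [2.57, 2.57, 3.14, 3.14, 3.14, 3.14, 3.14].

## Interface

Orientations are given as a rotation vector (axis times angle).
In Python, from station import env, eyes, sign_off, nets gives the robot as it stands.
- The arm moves only by the tool step_arm, never from a script. Its argument "rows" is a list of rows, each a list of 3 entries, a list of its own where there are three numbers: the finger opening in cm, from 0 to 8.81, then the shift along the world's x, y, z in cm, then the turn about the world's z in degrees. A call has 1 to 12 rows; each row shifts and turns the pose as measured when the row begins; what a row does not reach is not made up. A row lasts 1/10 s, in which the tool goes at most 50 mm and 8.59 degrees, less where a joint would pass 70% of its speed; a pose out of reach is approached as far as the arm can. A call with a gripper value outside its range is refused whole. The fingers move at their own pace and stop on an object; the grip force is fixed at half the most. Time passes only in rows, so rows that do not move let the fingers close. It gives the time, the measured TCP pose, the force and the opening at its end, in the units of the state.
- env.read_state(): the state, without advancing time (a new reading comes with each control period).
- eyes.camera(name): name is "side" or "top"; returns a dict with "pixels" (384x512x3 uint8, red, green, blue), "fovy" (degrees; the focal length in pixels is half the picture's height over the tangent of half this angle, whatever the lens; pixels are square), "cx", "cy" (the principal point, pixels), "origin" and "orientation" of the camera in the world. Camera axes: x right, y down, z forward; pixel columns grow to the right and rows downward; lengths in mm; the calibration is good to about 2 mm. A picture is of the moment at which its call begins. There is no depth.
- sign_off(): hands the job in, once; it reports no verdict.
Trained networks look in the newest picture that a camera, given by its name, has taken for a name from the list of things; names that differ only in an ending like _2 or _b are one class to them, and where a whole thing is asked for, a point or a joint stands for the part that bears it (a point fixed in the world has none). Each returns a list of dicts, best first, with "p" (0 to 1); they miss things now and then, are a little off and sometimes report something else, mostly with a low value. They report only what shows in the picture. A call takes as long as a camera call. They do not tell look-alikes from the thing itself.
- nets.spot_in(camera, target): "bbox" ([left, top, right, bottom] in pixels, round what is visible of it).
- nets.silhouettes(camera, target): "mask" (384x512 bool, what is visible of it) and "bbox" ([left, top, right, bottom] in pixels, round what is visible of it).
- nets.tip_of(camera, target): "point" ([column, row] in pixels: a listed point, or the origin of a listed thing).
The state is a dict: "clock": time; "joint_positions": joint angles; "joint_velocities": joint speeds; "joint_torque": joint torques, N m; "position": TCP position; "tcp_rot": TCP orientation; "wrist_force": force on the tool from outside, world axes, zero at the start; "wrist_torque": the same for the moment, N m; "opening": finger opening in mm.
Only numpy, scipy, OpenCV 4.12 (cv2) and the standard library are available. Lean on these libraries where they do the work, as an engineer would, in place of code of your own. Each camera call takes 0.05 s, during which the arm holds its last target. There are 200 camera calls.

## Working session

There is one attempt and no reset: what is moved stays moved. The work goes in short steps, Python scripts to look and compute and a tool call to move; the robot and the scene stay as the last step left them, time stands still between calls to the robot, and variables do not carry over. Pictures are saved under pics/ and viewed, about 8 in all and at most 12, crops included, and the job is handed in when it is done.

Besides the shell and the picture viewer there is one more tool, called after "Request:" in YAML: its name, and indented under it one key for each argument. step_arm: Moves the arm, as the interface text tells. Its arguments: {"type":"object","properties":{"rows":{"type":"array","items":{"type":"array"}}},"required":["rows"]}

```bash
mkdir -p pics; cat > h.py <<'E'
import numpy as np, cv2
from scipy.spatial.transform import Rotation as R
from station import env, eyes, sign_off, nets
def rot(o):
    o=np.array(o,float); return o if o.shape==(3,3) else R.from_rotvec(o).as_matrix() if o.size==3 else R.from_quat(o).as_matrix()
def ray(c,p,z):
    f=192/np.tan(np.radians(c["fovy"])/2)
    d=rot(c["orientation"])@np.array([(p[0]-c["cx"])/f,(p[1]-c["cy"])/f,1])
    o=np.array(c["origin"],float); return o+d*(z-o[2])/d[2]
def save(c,n,s=1.5):
    cv2.imwrite("pics/"+n,cv2.resize(c["pixels"][:,:,::-1],None,fx=s,fy=s))
E
python3 - <<'E'
from h import *
s=env.read_state();print(s["position"],s["tcp_rot"],s["clock"])
Z=dict(block=0,tray=0,full_tray=0,caramel1_mid=88,strip=80,knife=80,cutter=80,stamp=80)
for n in("top","side"):
    c=eyes.camera(n);save(c,n+"0.png");print(n,c["origin"],c["orientation"],c["fovy"])
    for t,z in Z.items():
        for r in nets.tip_of(n,t)[:9]: print(t,round(r["p"],2),np.round(r["point"]),np.round(ray(c,r["point"],z)[:2],1))
E
```

```text
[263.05731504 566.2620165  237.93189492] [ 2.64732057e+00  1.68952517e+00 -2.22598251e-03] 0.0
top [ 471.74144456   34.73442574 1201.74980785] [-2.16119212  2.18755925 -0.1500227 ] 43.115500995281494
block 0.9 [245. 209.] [533.8  26.6]
tray 0.57 [356. 211.] [ 525.  -246.7]
full_tray 0.63 [132. 208.] [538.7 304.8]
caramel1_mid 0.48 [251. 227.] [487.2  15.6]
caramel1_mid 0.44 [142. 267.] [401.1 261.8]
caramel1_mid 0.18 [247. 161.] [639.4  21.8]
strip 0.56 [242. 252.] [431.9  35.8]
knife 0.58 [247. 141.] [689.4  20.9]
knife 0.56 [248. 159.] [644.8  19.8]
knife 0.45 [244. 210.] [527.4  29.5]
cutter 0.46 [248. 139.] [693.4  18.2]
stamp 0.56 [258. 280.] [368.9  -0.5]
side [  27.79964209 -486.07442032  788.73507567] [-2.14643279  0.96187183 -0.39736708] 43.61077512394489
block 0.56 [239. 241.] [526.6  33.9]
tray 0.98 [344. 308.] [ 533.3 -240.3]
full_tray 0.86 [167. 189.] [534.8 290. ]
caramel1_mid 0.57 [122. 224.] [346.6 189.9]
caramel1_mid 0.55 [229. 227.] [485.   15.8]
strip 0.6 [202. 244.] [422.1  30.9]
knife 0.89 [273. 192.] [631.1  24.2]
knife 0.18 [242. 245.] [471.5 -31.1]
cutter 0.81 [293. 183.] [683.6  10.7]
cutter 0.29 [245. 215.] [538.5  22.6]
stamp 0.64 [195. 265.] [375.4   0.8]
```

View pics/top0.png

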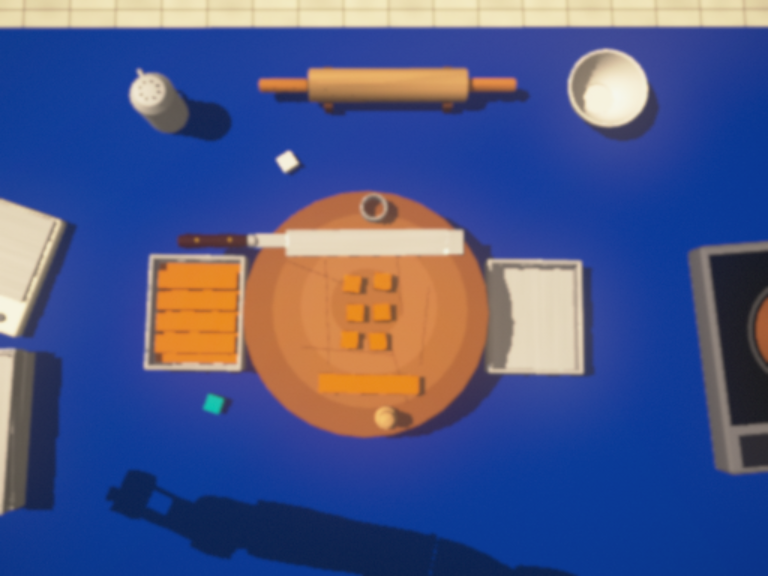

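View pics/side0.png

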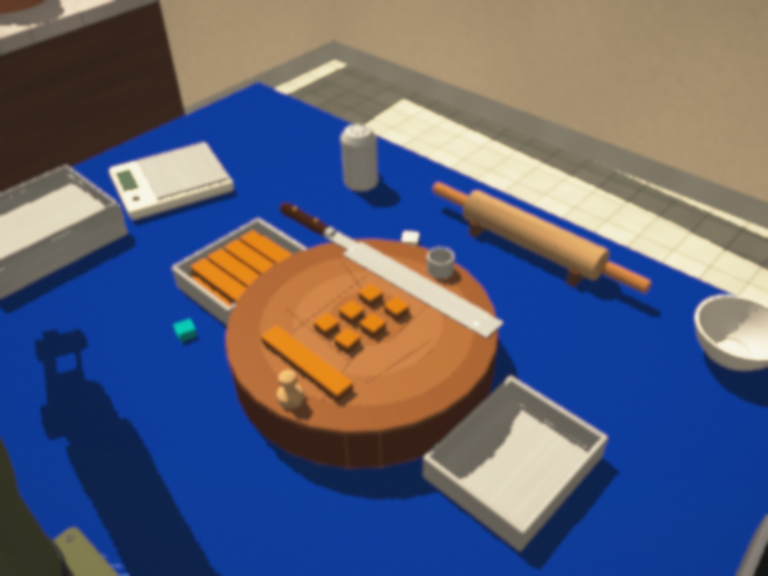

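Top view: the empty tray is on the right (-y) at (535,317). The six caramels sit around (365,312), between the knife at (375,243) and the strip at (370,385). Next I'll measure them by colour.

```bash
cat >> h.py <<'E'
def blobs(name="top",z=96,amin=40,box=(0,384,0,512)):
    c=eyes.camera(name);hsv=cv2.cvtColor(c["pixels"],cv2.COLOR_RGB2HSV)
    m=cv2.inRange(hsv,(8,215,170),(24,255,255)); 
    k=np.zeros_like(m);k[box[0]:box[1],box[2]:box[3]]=255;m&=k
    n,l,st,ce=cv2.connectedComponentsWithStats(m)
    out=[]
    for i in range(1,n):
        if st[i,4]>=amin:
            r=cv2.minAreaRect(np.argwhere(l==i)[:,::-1].astype(np.float32))
            out.append((ce[i],st[i,4],ray(c,ce[i],z)[:2],r[1],r[2]))
    return c,m,out
E
python3 - <<'E'
from h import *
c,m,o=blobs()
for b in o:print(*[np.round(x,1) for x in b])
cv2.imwrite("pics/m.png",np.hstack([m[120:290,120:400]]).repeat(2,0).repeat(2,1))
ts=[]
for t in("tray","full_tray","knife","block"):
    r=nets.silhouettes("top",t)[0];q=cv2.minAreaRect(np.argwhere(r["mask"])[:,::-1].astype(np.float32))
    print(t,r["bbox"],np.round(ray(c,q[0],80 if t in("block","knife") else 40),1),np.round(q[1]),q[2], [np.round(ray(c,p,80 if t in("block","knife") else 40)[:2]) for p in cv2.boxPoints(q)])
E
```

```text
[149.4 186.2] 52 [582.8 245. ] [9. 9.] 90.0
[140.2 200.1] 255 [551.4 265.5] [34.7 10.7] 2.9
[254.  207.9] 82 [530.5   7.6] [9. 8.] 90.0
[236.3 208.4] 82 [529.9  47.9] [9. 8.] 90.0
[139.5 213.6] 274 [520.9 266.5] [36.2 11.6] 3.4
[232.8 226. ] 82 [490.2  56.1] [8. 9.] 90.0
[251.5 227.2] 89 [487.   13.9] [9. 9.] 90.0
[245.6 255.3] 636 [424.2  28.1] [63.2 10.2] 1.2Traceback (most recent call last):
  File "<stdin>", line 7, in <module>
IndexError: list index out of range
```

View pics/m.png

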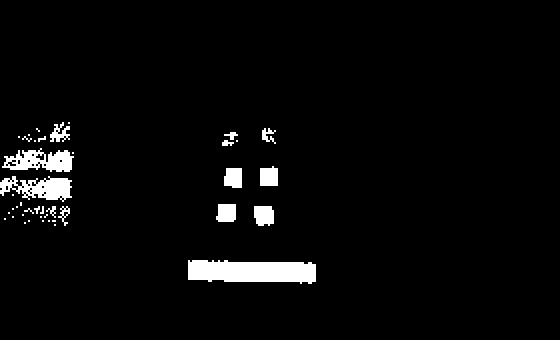

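```bash
sed -i 's/(8,215,170),(24,255,255)/(10,195,140),(24,255,255)/' h.py
python3 - <<'E'
from h import *
for n,bx in(("top",(170,270,200,300)),("side",(180,280,160,290))):
    c,m,o=blobs(n,92,30,bx)
    for b in o:print(n,*[np.round(x,1) for x in b])
    for t in("tray","full_tray","knife","block","strip","cutter","stamp"):
        for r in nets.silhouettes(n,t)[:1]:
            q=cv2.minAreaRect(np.argwhere(r["mask"])[:,::-1].astype(np.float32));z=80 if t in("block","knife") else 96 if t=="strip" else 108 if t=="cutter" else 126 if t=="stamp" else 40
            print(t,round(r["p"],2),np.round(ray(c,q[0],z)[:2],1),[np.round(ray(c,p,z)[:2]) for p in cv2.boxPoints(q)])
E
```

```text
top [254.7 187.2] 112 [578.2   5.3] [10. 11.] 90.0
top [234.4 188.9] 112 [574.9  52. ] [11. 10.] 0.0
top [236.3 208.1] 127 [530.9  48. ] [11. 11.] 90.0
top [254.1 207.9] 127 [530.8   7.4] [11.4 11.3] 82.9
top [232.6 226. ] 121 [490.3  56.7] [10. 11.] 90.0
top [251.5 226.9] 124 [487.7  13.8] [10. 11.] 90.0
top [245.6 255.5] 814 [423.7  27.9] [65.2 12.4] 1.2
tray 0.74 [ 524.4 -236.1] [array([ 616., -159.]), array([ 614., -320.]), array([ 434., -312.]), array([ 436., -154.])]
full_tray 0.85 [536.8 300.7] [array([449., 383.]), array([635., 379.]), array([626., 217.]), array([440., 224.])]
knife 0.68 [ 522.6 -228. ] [array([ 611., -155.]), array([ 609., -308.]), array([ 435., -300.]), array([ 438., -150.])]
block 0.64 [528.3  32.7] [array([510., 296.]), array([801.,  50.]), array([ 547., -235.]), array([270.,  17.])]
strip 0.73 [424.6  28.2] [array([413., 104.]), array([444., 103.]), array([436., -48.]), array([405., -47.])]
cutter 0.56 [691.1  18.4] [array([713.,  38.]), array([713.,  -1.]), array([669.,  -1.]), array([669.,  38.])]
stamp 0.63 [376.4   5. ] [array([392.,  19.]), array([3
[... 460 characters left out ...]
16.2] [14.2 11.3] 31.0
tray 0.68 [ 514.3 -246.6] [array([ 419., -168.]), array([ 647., -147.]), array([ 612., -327.]), array([ 410., -325.])]
full_tray 0.83 [527.4 311.9] [array([435., 369.]), array([669., 444.]), array([624., 253.]), array([413., 206.])]
knife 0.8 [642.   76.5] [array([617., 308.]), array([668., 336.]), array([ 663., -118.]), array([ 622., -129.])]
block 0.82 [489.6 -14.2] [array([484., 300.]), array([830.,  38.]), array([ 494., -252.]), array([252., -51.])]
strip 0.83 [419.4  18.9] [array([403.,  94.]), array([440., 107.]), array([435., -52.]), array([401., -60.])]
stamp 0.67 [360.5 -19. ] [array([370.,  15.]), array([391.,  -9.]), array([351., -51.]), array([331., -29.])]
```

Request:
step_arm:
  rows:
    - [0, [2.2, -3.9, 0], -5.5]
    - [0, [2.2, -3.9, 0], -5.5]
    - [0, [2.2, -3.9, 0], -5.5]
    - [0, [2.2, -3.9, 0], -5.5]
    - [0, [2.2, -3.9, 0], -5.5]
    - [0, [2.2, -3.9, 0], -5.5]
    - [0, [2.2, -3.9, 0], -5.5]
    - [0, [2.2, -3.9, 0], -5.5]
    - [0, [2.2, -3.9, 0], -5.5]
    - [0, [2.2, -3.9, 0], -5.5]
    - [0, [2.2, -3.9, 0], -5.5]
    - [0, [2.2, -3.9, 0], -5.5]

```text
clock: 3.0
position: [529.4, 89.8, 240.9]
tcp_rot: [-3.131, 0.073, -0.018]
wrist_force: [0.4, 0.0, 0.1]
opening: 0.6
```

Request:
step_arm:
  rows:
    - [0, [0.3, 0.7, -4], 1.4]
    - [0, [0, 0, -4], 0]
    - [0, [0, 0, -4], 0]
    - [0, [0, 0, -2.2], 0]
    - [0, [0, 0, 0], 0]

```text
clock: 3.5
position: [540.3, 87.0, 97.0]
tcp_rot: [-3.134, 0.062, -0.04]
wrist_force: [-0.8, -1.3, 0.1]
opening: 0.3
```

Request:
step_arm:
  rows:
    - [0, [-0.7, 0.8, 0], 0]
    - [0, [0, 0, -0.8], 0]
    - [0, [0, 0, 0], 0]

```text
clock: 3.8
position: [534.2, 96.6, 91.0]
tcp_rot: [-3.132, 0.061, -0.046]
wrist_force: [0.4, 0.1, -0.2]
opening: 0.4
```

Request:
step_arm:
  rows:
    - [0, [0, 0, -0.6], 0]
    - [0, [0, 0, 0], 0]

```text
clock: 4.0
position: [535.3, 97.4, 86.3]
tcp_rot: [-3.131, 0.06, -0.051]
wrist_force: [-0.2, 0.4, 0.3]
opening: 0.3
```

Request:
step_arm:
  rows:
    - [0, [-0.1, -1.2, 0], 0]
    - [0, [-0.1, -1.2, -0.1], 0]
    - [0, [-0.1, -1.2, 0], 0]
    - [0, [-0.1, -1.2, 0], 0]
    - [0, [-0.1, -1.2, 0], 0]

```text
clock: 4.5
position: [530.7, 32.6, 86.1]
tcp_rot: [-3.131, 0.059, -0.054]
wrist_force: [0.3, -0.1, -0.6]
opening: 0.4
```

Request:
step_arm:
  rows:
    - [0, [-0.04, -1.4, 0], 0]
    - [0, [-0.04, -1.4, 0], 0]
    - [0, [-0.04, -1.4, 0], 0]
    - [0, [-0.04, -1.4, 0], 0]
    - [0, [-0.04, -1.4, 0], 0]
    - [0, [-0.04, -1.4, 0], 0]
    - [0, [-0.04, -1.4, 0], 0]

```text
clock: 5.2
position: [525.7, -77.4, 86.3]
tcp_rot: [-3.133, 0.069, -0.053]
wrist_force: [-0.0, 0.1, -0.2]
opening: 0.5
```

```bash
python3 - <<'E'
from h import *
c=eyes.camera("top");save(c,"a.png")
c=eyes.camera("side");save(c,"a2.png")
a=cv2.imread("pics/a.png")[250:550,200:600];b=cv2.imread("pics/a2.png")[220:520,230:630];cv2.imwrite("pics/ab.png",np.hstack([a,b]))
E
```

```text
(no output)
```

View pics/ab.png

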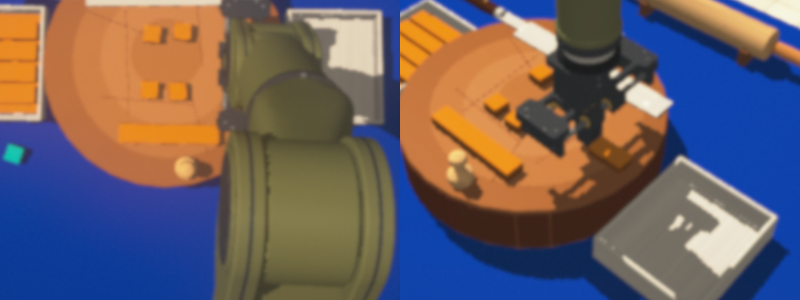

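Both middle caramels are ahead of the fingers (side crop, about (610,150)), and the other rows are untouched. I'll continue the push over the edge.

Request:
step_arm:
  rows:
    - [0, [-0.04, -1.6, 0], 0]
    - [0, [-0.04, -1.6, 0], 0]
    - [0, [-0.04, -1.6, 0], 0]
    - [0, [-0.04, -1.6, 0], 0]
    - [0, [-0.04, -1.6, 0], 0]
    - [0, [-0.04, -1.6, 0], 0]
    - [0, [0, 0, 0], 0]
    - [0, [0, 0, 4], 0]
    - [0, [0, 2, 4], 0]
    - [0, [0, 4, 0], 0]

```text
clock: 6.3
position: [521.1, -116.5, 166.8]
tcp_rot: [-3.129, 0.083, -0.048]
wrist_force: [0.6, -0.1, -0.7]
opening: 0.2
```

Request:
step_arm:
  rows:
    - [0, [1.1, 4.2, 0], 1.7]
    - [0, [1.1, 4.2, 0], 0]
    - [0, [1.1, 4.2, 0], 0]
    - [0, [1.1, 4.2, 0], 0]
    - [0, [1.1, 4.2, 0], 0]
    - [0, [0, 0, 0], 0]

```text
clock: 6.9
position: [573.7, 118.5, 168.7]
tcp_rot: [-3.118, 0.011, -0.05]
wrist_force: [-0.0, 0.5, 0.4]
opening: 0.4
```

```bash
python3 - <<'E'
from h import *
c=eyes.camera("top");save(c,"b.png")
c=eyes.camera("side");save(c,"b2.png")
a=cv2.imread("pics/b.png")[200:500,200:600];b=cv2.imread("pics/b2.png")[240:560,230:630][:300];cv2.imwrite("pics/bb.png",np.hstack([a,b]))
print(env.read_state()["position"])
E
```

```text
[572.62655471 110.74132782 168.42383981]
```

View pics/bb.png

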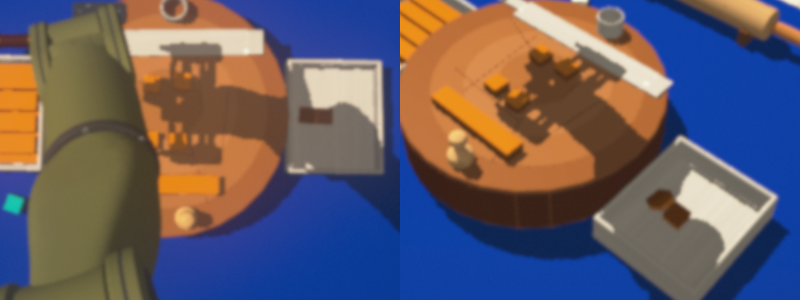

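Both middle caramels are in the tray (side crop (660,200) and (677,215)). Next is the +x row.

Request:
step_arm:
  rows:
    - [0, [0.2, -0.5, -3], -1]
    - [0, [0, 0, -3], 0]
    - [0, [0, 0, -1.2], 0]
    - [0, [0, 0, 0], 0]

```text
clock: 7.4
position: [573.4, 100.7, 95.6]
tcp_rot: [-3.127, 0.06, -0.047]
wrist_force: [0.4, -0.2, 0.7]
opening: 0.4
```

Request:
step_arm:
  rows:
    - [0, [0.5, 0, -0.9], 0.8]
    - [0, [0, -0.4, 0], 0]

```text
clock: 7.6
position: [579.3, 95.9, 87.3]
tcp_rot: [-3.127, 0.037, -0.049]
wrist_force: [-0.8, 0.9, 0.5]
opening: 0.4
```

Request:
step_arm:
  rows:
    - [0, [-0.03, -1.2, 0], 0]
    - [0, [-0.03, -1.2, 0], 0]
    - [0, [-0.05, -1.2, 0], 0]
    - [0, [-0.05, -1.2, 0], 0]
    - [0, [-0.05, -1.2, 0], 0]
    - [0, [-0.1, -1.3, 0], 0]

```text
clock: 8.2
position: [577.8, 15.9, 90.2]
tcp_rot: [-3.127, 0.039, -0.058]
wrist_force: [0.3, -0.3, 0.6]
opening: 0.4
```

Request:
step_arm:
  rows:
    - [0, [-0.1, -1.3, -0.2], 0]
    - [0, [-0.1, -1.3, -0.2], 0]
    - [0, [-0.1, -1.3, 0], 0]
    - [0, [-0.12, -1.3, 0], 0]
    - [0, [-0.12, -1.3, 0], 0]
    - [0, [-0.12, -1.3, 0], 0]
    - [0, [-0.12, -1.3, 0], 0]

```text
clock: 8.9
position: [569.0, -83.8, 85.8]
tcp_rot: [-3.127, 0.04, -0.057]
wrist_force: [0.5, -0.6, 0.6]
opening: 0.3
```

```bash
python3 - <<'E'
from h import *
c=eyes.camera("side");save(c,"c2.png",1.5)
b=cv2.imread("pics/c2.png")[240:560,230:630];cv2.imwrite("pics/cc.png",b)
E
```

```text
(no output)
```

View pics/cc.png

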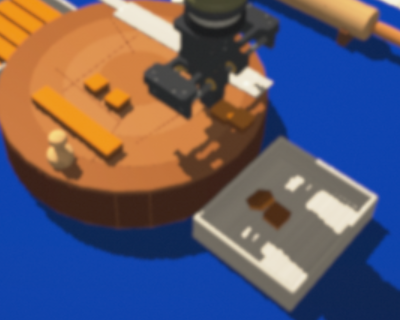

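The +x pair is ahead of the fingers at (232,115), and the middle pair is in the tray.

Request:
step_arm:
  rows:
    - [0, [-0.2, -1.6, 0], 0]
    - [0, [-0.2, -1.8, 0], 0]
    - [0, [-0.2, -2, 0], 0]
    - [0, [-0.2, -2, 0], 0]
    - [0, [-0.2, -1.6, 0], 0]
    - [0, [0, -0.6, 0], 0]
    - [0, [0, 0, 0], 0]
    - [0, [0, 0, 4], 0]
    - [0, [0, 2, 4], 0]
    - [0, [-0.5, 4, 0], 0]

```text
clock: 9.95
position: [552.3, -130.5, 166.4]
tcp_rot: [-3.13, 0.058, -0.055]
wrist_force: [-0.2, 0.6, -0.5]
opening: 0.3
```

Request:
step_arm:
  rows:
    - [0, [-1.2, 4.2, 0], 0]
    - [0, [-1.2, 4.2, 0], 0]
    - [0, [-1.2, 4.2, 0], 0]
    - [0, [-1.2, 4.2, 0], 0]
    - [0, [-1.1, 4.2, 0], 0]
    - [0, [0, 0, 0], 0]

```text
clock: 10.55
position: [489.9, 102.0, 168.9]
tcp_rot: [-3.12, 0.028, -0.063]
wrist_force: [0.4, -0.9, -0.1]
opening: 0.6
```

```bash
python3 - <<'E'
from h import *
c=eyes.camera("top");save(c,"d.png")
c=eyes.camera("side");save(c,"d2.png")
a=cv2.imread("pics/d.png")[180:480,200:600];b=cv2.imread("pics/d2.png")[250:550,230:630];cv2.imwrite("pics/dd.png",np.hstack([a,b]))
print(env.read_state()["position"])
E
```

```text
[491.61733421  95.3711618  168.91209828]
```

View pics/dd.png

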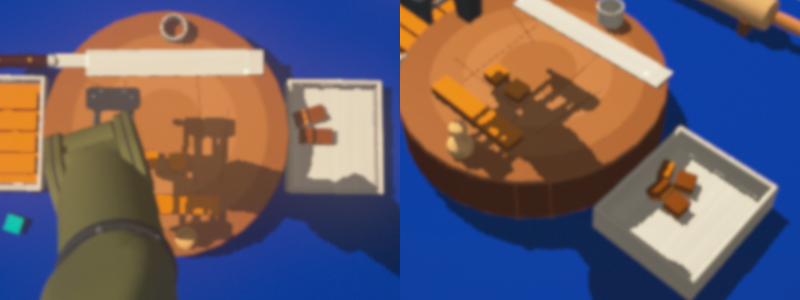

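All four are in the tray. One leans near the block-side wall, at crop (660,180). The -x row is next.

Request:
step_arm:
  rows:
    - [0, [0, 0.6, -3], 0]
    - [0, [0, 0, -3], 0]
    - [0, [0, 0, -1.2], 0]
    - [0, [0, 0, 0], 0]

```text
clock: 11.05
position: [494.7, 96.4, 95.8]
tcp_rot: [-3.126, 0.053, -0.074]
wrist_force: [-0.9, 0.5, 0.7]
opening: 0.7
```

Request:
step_arm:
  rows:
    - [0, [-0.5, 0, -0.9], 0.7]
    - [0, [0, 0, 0], 0]

```text
clock: 11.25
position: [490.6, 93.4, 87.1]
tcp_rot: [-3.127, 0.041, -0.075]
wrist_force: [-0.2, -0.2, -0.0]
opening: 0.4
```

Request:
step_arm:
  rows:
    - [0, [-0.03, -1.2, 0], 0]
    - [0, [-0.03, -1.2, 0], 0]
    - [0, [-0.03, -1.2, 0], 0]
    - [0, [-0.03, -1.2, -0.1], 0]
    - [0, [0, -1.2, -0.1], 0]
    - [0, [0, -1.3, -0.1], 0]

```text
clock: 11.85
position: [492.6, 12.1, 87.9]
tcp_rot: [-3.127, 0.049, -0.087]
wrist_force: [-0.6, -0.5, 0.2]
opening: 0.5
```

Request:
step_arm:
  rows:
    - [0, [0, -1.3, -0.1], 0]
    - [0, [0, -1.3, 0], 0]
    - [0, [0, -1.3, 0], 0]
    - [0, [0, -1.3, 0], 0]
    - [0, [0, -1.3, 0], 0]
    - [0, [0, -1.3, 0], 0]
    - [0, [0, -1.3, 0], 0]

```text
clock: 12.55
position: [492.3, -93.8, 90.2]
tcp_rot: [-3.131, 0.067, -0.095]
wrist_force: [-0.1, 0.5, 0.1]
opening: 0.3
```

```bash
python3 - <<'E'
from h import *
c=eyes.camera("side");save(c,"e2.png",1.5)
b=cv2.imread("pics/e2.png")[240:560,230:630];cv2.imwrite("pics/ee.png",b)
E
```

```text
(no output)
```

View pics/ee.png

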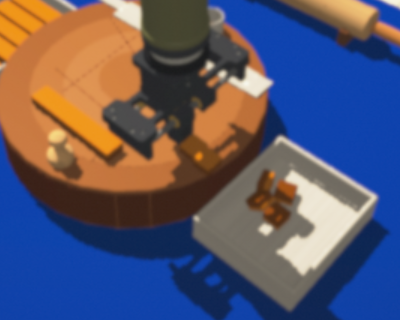

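The last pair is ahead of the fingers at (205,152). I'll push it over the edge, steering slightly towards the middle.

Request:
step_arm:
  rows:
    - [0, [0.15, -1.6, -0.4], 0]
    - [0, [0.15, -1.8, 0], 0]
    - [0, [0.15, -2, 0], 0]
    - [0, [0.15, -2, 0], 0]
    - [0, [0.1, -1.2, 0], 0]
    - [0, [0, -0.4, 0], 0]
    - [0, [0, 0, 0], 0]
    - [0, [0, 0, 4], 0]
    - [0, [0, 2, 4], 0]
    - [0, [0, 4, 2], 0]
    - [0, [0, 4.5, 0], 0]
    - [0, [0, 4.5, 0], 0]

```text
clock: 13.8
position: [495.5, -43.4, 191.0]
tcp_rot: [-3.133, 0.098, -0.097]
wrist_force: [0.3, -0.0, 0.4]
opening: 0.7
```

Request:
step_arm:
  rows:
    - [0, [0, 4.5, 0], 0]
    - [0, [0, 4.5, 0], 0]
    - [0, [0, 4.5, 0], 0]
    - [0, [0, 4, 0], 0]
    - [0, [0, 0, 0], 0]
    - [0, [0, 0, 0], 0]

```text
clock: 14.4
position: [489.3, 155.0, 191.9]
tcp_rot: [-3.125, 0.058, -0.096]
wrist_force: [-0.4, -0.2, -0.5]
opening: 0.4
```

```bash
python3 - <<'E'
from h import *
c=eyes.camera("top");save(c,"f.png",3);t=c
c=eyes.camera("side");save(c,"f2.png",3)
a=cv2.imread("pics/f.png")[460:860,880:1280];b=cv2.imread("pics/f2.png")[700:1100,840:1240]
s=cv2.resize(cv2.imread("pics/f.png")[340:900,450:1010],(200,200));s2=cv2.resize(cv2.imread("pics/f2.png")[450:1010,430:990],(200,200))
cv2.imwrite("pics/ff.png",np.vstack([np.hstack([a,b]),np.hstack([s,s2,np.zeros((200,400,3),np.uint8)])]))
for n in("cutter","stamp","strip"): 
    for r in nets.tip_of("top",n)[:1]:print(n,r["p"],ray(t,r["point"],80)[:2])
E
```

```text
cutter 0.65 [684.07851966  16.00079989]
stamp 0.66 [369.78522067   1.2775337 ]
strip 0.69 [424.5947155   33.59729691]
```

View pics/ff.png

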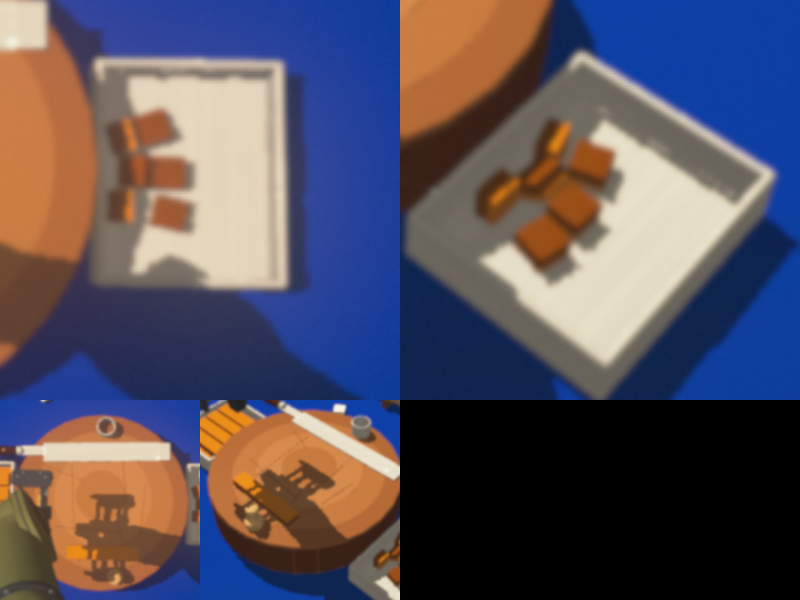

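All six caramels lie in the tray, clear of its walls. The nearest is about 20 mm inside the block-side rim, and nothing else has moved.

```bash
python3 -c "
from station import sign_off
print(sign_off())"
```

```text
the job is handed in; nothing more can be done
None
```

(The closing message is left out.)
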